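# Fit the missing D cell in the detector supply's battery drawer

### The arm

A 6-joint arm with a two-finger parallel gripper is mounted at the origin on the work surface. World frame = base frame: x ahead of the robot, y to its left, z up, the work surface at z = 0. Lengths are in m, angles in rad, forces in N, time in s.
With the tool pointing down it reaches from about 0.325 to 0.9 m from the base axis. Payload 6.1 kg.
Tool frame: the origin (TCP) lies midway between the tips of the shut fingers; the grasp point (between the pads) lies 19 mm behind it; z points along the fingers, y is the line along which they close (so a half turn about z gives the same grasp; the last joint's range is limited). The gripper opens to 85 mm and grips with 20 to 120 N. Pads are 22 mm wide; open, the fingers measure 114 mm over their backs; the gripper's body (76 mm by 85 mm) begins 54 mm behind the grasp point. The pads swing forward as they close: fully open they stand 13 mm farther back than shut.
Start: joints at [-1.475, 0.22, 1.526, -0, 1.395, -0.126], TCP at [0.137, -0.61, 0.231] pointing down, gripper open.
Joint ranges: [-2.98, 2.98], [-0.91, 2.08], [0.09, 2.57], [-1.24, 4.39], [0.2, 2.65], [-2.68, 2.68]. Speed limits (rad/s): [2.57, 2.57, 3.01, 3.14, 3.14, 3.14].

### API

Orientations are given as [roll, pitch, yaw] about the fixed x, y, z axes, in that order (R = Rz(yaw) Ry(pitch) Rx(roll)).
In Python, from station import env, claw, kin, viewer, ticket, telemetry gives the robot as it stands. Calls block until the motion is done:
- env.reach(position, orientation): joint-space move of the TCP to a pose.
- env.move_linear(position, rotation=None, speed=0.15): straight line of the TCP; rotation=None keeps the orientation; speed is the mean speed in m/s.
- env.movej(angles): joint-space move.
- claw.open_gripper() and claw.gripper_close(): open the fingers fully, or close them until they stop; the grip force is fixed at half the most.
- env.sleep(seconds).
- kin.solve_ik(position, orientation): joint angles nearest the present ones, or None.
- viewer.snapshot(name): name is "scene" or "side" or "wrist"; returns a dict with "pixels" (480x640x3 uint8, red, green, blue), "K" (3x3 intrinsics, pixels), "cam_to_world" (4x4, takes a point from camera to world coordinates); the wrist camera has in their place "T_tool_cam" (4x4, takes a point from camera to tool coordinates, whose origin is the TCP and whose axes are the flange's). Camera axes: x right, y down, z forward; pixel columns grow to the right and rows downward; lengths in m; the calibration is good to about 2 mm. The wrist camera is an equidistant fisheye: a pixel r from the principal point sees the ray r / f radians off the axis. A picture is of the moment at which its call begins: read the wrist's pose just before it. There is no depth.
A pose or a line that the arm cannot do raises env.IKError and nothing moves.
- ticket.hand_in(): hands the job in; it is judged then, once.
Readings, each from a call of its own:
- telemetry.current_time_s(): time.
- telemetry.current_q(): joint angles.
- telemetry.current_dq(): joint speeds.
- telemetry.current_joint_efforts(): joint torques, N m.
- telemetry.current_tool_pos(): TCP position.
- telemetry.current_eef_rot(): TCP orientation.
- telemetry.current_ft_force(): force on the tool from outside, world axes, zero at the start.
- telemetry.current_ft_torque(): the same for the moment, N m.
- telemetry.current_grip_width(): finger opening in m.
- telemetry.current_finger_force(): force on a finger pad.
Only numpy, scipy, OpenCV 4.12 (cv2) and the standard library are available. Lean on these libraries where they do the work, as an engineer would, in place of code of your own. Each camera call takes 0.05 s, during which the arm holds its last target. There are 200 camera calls.

### The job

The detector supply's battery drawer is open and one of its two bays is empty. Take the big D cell from the rack and fit it in the empty bay as a battery goes, its flat end pressed against the coil spring and its nub end dropped in behind the plain contact, lying flat on the bay's floor; then push the drawer fully shut. Leave the two smaller cells in their rack and do not disturb the other things on the table.

Things in the scene. Friction and masses are not known exactly. Their poses are not given: they have to be found in the camera images.
- dcell_center (a point): Centre of the loose D cell: grey cylinder, diameter 34.2 mm, 61.5 mm long, 140 g, x axis along it to the nub (plus) end; the -x end is flat. It starts level in one of the rack's V grooves, centre 36 mm up, with only 1 to 6 mm beside it, too tight for fingers. Its ends stand 6 to 10 mm out of the rack, free to be taken from above. It rolls on bare flat surfaces.
- dcell_nub (a point): Tip of the D cell's nub, 30.75 mm from its centre: a steel button 9.5 mm in diameter, 1.5 mm proud of the end face (included in the 61.5 mm).
- rack: Fixed white cell rack, 46 mm (x, along the grooves) by 121 mm (y) with side cheeks 46 mm high. Three parallel V grooves run along its x axis at y = -36, 0 and +36 mm. Origin on the table under its centre.
- ccell_a_center (a point): Centre of a smaller C cell in the rack, 26.2 mm diameter, 50 mm long, grey. x axis = its length, towards its nub. To be left there.
- ccell_b_center (a point): Centre of the other C cell in the rack, as above. To be left there.
- mat_groove (a point): Fixed ribbed black rubber tool mat, 158 (x) by 120 mm (y), a place to set the cell down without rolling. Ribs along y, 4 mm wide, 3 mm high, pitch 22 mm. The point: middle of a groove near the mat's centre, level with the rib tops (6 mm up). The D cell laid along y in a groove rests on two rib edges, its centre 14.5 mm above this point.
- bay (a point): Where the fitted D cell's centre belongs, 26.6 mm above the table; moves with the drawer. x points into the supply (away from the robot), y along the cell from spring to plain contact (fitted nub points to +y), z up. Bay floor 17.1 mm below. Open to fingers beside the cell, down to the floor, for y = -19 to +16 mm. Drawer face plate (56 mm high) 62 mm off at -x.
- plus_contact (a point): Middle of the plain (plus) contact, axes as bay: a flat on a 4 mm wall that faces -y, 30.75 mm from the bay point, 42 mm wide, its top 26 mm above the bay floor (8.9 mm above the bay point). Beyond it at +y a like bay holds a D cell already fitted, the same way round.
- spring_wall (a point): Middle of the wall face that carries the coil spring, axes as bay, 41.25 mm from the bay point at -y and 72 mm from the plain contact. Wall 8 mm thick, 42 mm wide, top 26 mm above the bay floor. Near both ends of the bay low ribs (7 mm high, inner faces 16 mm either side of the axis) centre the cell.
- supply: The fixed white detector supply, 240 mm deep (x), 320 mm wide (y), 72 mm high. Origin on the table under the middle of its front face; x points to its back. At the start its front is 63 to 76 mm from the bay point.
- coil_face (a point): Centre of the coil spring's free end, a disc 20 mm in diameter facing +y of the bay. Unloaded it stands 14 mm out of its wall (58 mm from the plain contact); it slides back to flush with the wall. With the cell fitted it is pushed in 3.5 mm.
- coil (a joint): How far the spring is pushed in: 0 to 0.014 m. About 2.5 N starts it, 7.4 N pushes it flush.
- drawer (a joint): How far the drawer is out: 0 shut, 0.14 m fully out; starts at 0.125 to 0.138. Slides along x of bay, shutting towards +x, with about 2.5 N of friction, and stays where left. The opening clears a properly fitted cell by 6 mm; a cell standing higher jams against the supply's front.
- objective: A microscope objective standing on the table, steel, 33 mm diameter, 48 mm high, nose up. Origin under its centre. Bystander.
- oil_bottle: Small amber bottle, 36 mm diameter, 75 mm high. Origin under its centre. Bystander.
- post_holder: Black optics post holder on a round foot 50 mm in diameter, 79 mm high. Origin under its centre. Bystander.
- petri_dish: Clear dish, 88 mm diameter, 14 mm high. Origin under its centre. Bystander.
- slide_box: Grey slide box, 100 by 180 mm, 34 mm high. Origin under its centre. Bystander.
- driver: Screwdriver with a black handle, 170 mm long, lying on the table. Origin under its middle. Bystander.
- drawer_pull (a point): Front of the drawer's bow handle, at its middle, 32 mm above the table: a level round bar 8 mm thick and 90 mm long (along y), 13 mm clear of the face plate (which is 192 mm wide). The axes are those of bay. The drawer can be pushed shut here, along +x.
Things that resemble listed ones, but are neither listed nor needed, are in the scene too. Leave any purple or yellow look-alike of the part that bears dcell_center alone.

How it is judged:
On the way:
1. the D cell lies fitted and let go in the empty bay, flat end on the spring, drawer still out (x of dcell_center in the frame of bay between -0.004 and 0.004 m and y of dcell_center in the frame of bay between -0.003 and 0.003 m and z of dcell_center in the frame of bay below 0.003 m and value of joint coil above 0.0015 m and value of joint drawer above 0.02 m and contact force between the fingers and dcell below 0.1 N and distance between dcell_nub and coil_face above 0.05 m), for 0.2 s.
At the end, for the whole second after the job is handed in: D cell at rest in the empty bay: centre within 4 mm across, 3 mm along, 3 mm in height of its fitted place, axis within 0.08 rad of the bay's, flat end pushing the coil in at least 1.5 mm, nub at the plain contact; drawer within 5 mm of shut (x of dcell_center in the frame of bay between -0.004 and 0.004 m and y of dcell_center in the frame of bay between -0.003 and 0.003 m and z of dcell_center in the frame of bay between -0.003 and 0.003 m and angle between the x axis of dcell_center and the y axis of bay, either way round below 0.08 rad and distance between dcell_nub and coil_face above 0.05 m and value of joint coil above 0.0015 m and value of joint drawer below 0.005 m and linear speed of dcell below 0.02 m/s); the robot touches nothing.
It fails at once if a smaller cell is taken out of or knocked from its place in the rack (moved more than 20 mm) (distance of any of ccell_a_center, ccell_b_center from where it was at the start of the episode above 0.02 m).
It fails at once if another thing on the table is pushed more than 15 mm from its place or knocked over (distance of any of objective, oil_bottle, post_holder, petri_dish, slide_box, driver from where it was at the start of the episode above 0.015 m).
It also fails if it takes over 64 s, if anything falls off the work surface, if the arm or the gripper's body presses on something with over 40 N, if the wrist force passes 120 N, or if a joint passes its speed limit or range.

## Working session

There is one attempt and no reset: what is moved stays moved. The work goes in short steps, each a Python script; the robot and the scene stay as the last script left them, time stands still between calls to the robot, and variables do not carry over. Pictures are saved under pics/ and viewed, at most 10 in all, crops included, and the job is handed in when it is done.

```bash
ls; mkdir -p pics; python3 - <<'E'
from station import env, claw, kin, viewer, ticket, telemetry
import cv2,numpy as np,pickle
d={}
for n in ["scene","side","wrist"]:
    s=viewer.snapshot(n); d[n]=s; cv2.imwrite(f"pics/{n}0.png",s["pixels"][:,:,::-1])
    print(n,{k:np.round(v,4).tolist() for k,v in s.items() if k!="pixels"})
pickle.dump(d,open("s0.pkl","wb"))
print(telemetry.current_time_s(),telemetry.current_tool_pos(),telemetry.current_eef_rot())
E
```

```text
pics
scene {'K': [[509.0304, 0.0, 311.8347], [0.0, 509.0304, 247.3752], [0.0, 0.0, 1.0]], 'cam_to_world': [[0.2877, 0.6984, -0.6554, 1.3388], [0.9576, -0.2196, 0.1864, -0.3098], [-0.0137, -0.6812, -0.7319, 0.9268], [0.0, 0.0, 0.0, 1.0]]}
side {'K': [[503.9632, 0.0, 318.5889], [0.0, 503.9632, 242.2539], [0.0, 0.0, 1.0]], 'cam_to_world': [[-0.8552, -0.2608, 0.4478, 0.0574], [-0.518, 0.4037, -0.7541, 0.7724], [0.0159, -0.8769, -0.4804, 0.6242], [0.0, 0.0, 0.0, 1.0]]}
wrist {'K': [[371.6483, 0.0, 323.1952], [0.0, 371.6483, 241.9465], [0.0, 0.0, 1.0]], 'T_tool_cam': [[0.0004, -0.9494, -0.3142, 0.0811], [1.0, 0.0005, -0.0005, 0.0001], [0.0007, -0.3142, 0.9494, -0.142], [0.0, 0.0, 0.0, 1.0]]}
0.15 [ 0.13743478 -0.60920321  0.23043274] [-3.14003974e+00 -1.83793120e-04  2.21788694e-01]
```

View pics/scene0.png

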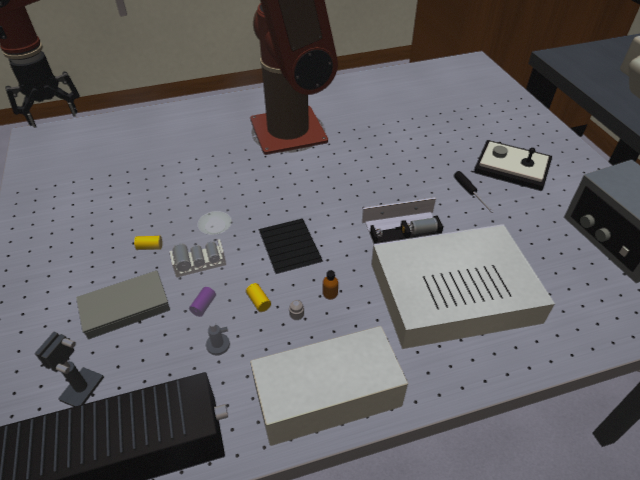

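View pics/side0.png

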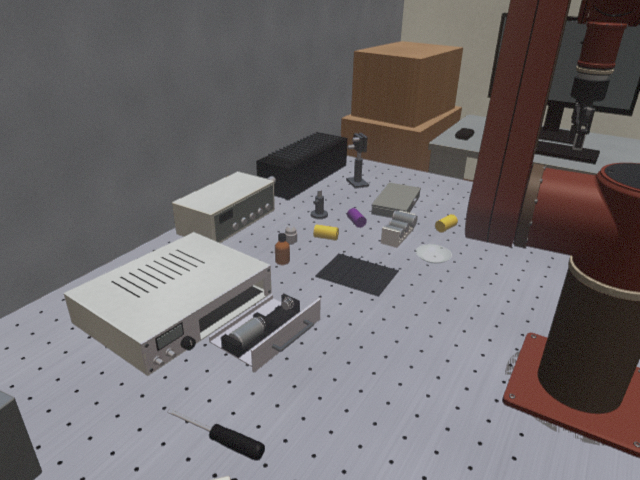

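```bash
cat > h.py <<'E'
import numpy as np,cv2,pickle
from scipy.spatial.transform import Rotation as R
def ray(s,u,v):
    K=s["K"]; x=(u-K[0,2])/K[0,0]; y=(v-K[1,2])/K[1,1]
    if "T" in s:
        r=np.hypot(x,y); d=np.array([x/r*np.sin(r),y/r*np.sin(r),np.cos(r)]); T=s["T"]
    else: d=np.array([x,y,1.]); T=s["cam_to_world"]
    return T[:3,3],T[:3,:3]@d
def onz(s,u,v,z):
    o,d=ray(s,u,v); return o+d*(z-o[2])/d[2]
def proj(s,p):
    T=s.get("T",s.get("cam_to_world")); K=s["K"]; c=T[:3,:3].T@(np.asarray(p,float)-T[:3,3])
    if "T" in s:
        t=np.arctan2(np.hypot(c[0],c[1]),c[2]); h=np.hypot(c[0],c[1])+1e-12; x,y=c[0]/h*t,c[1]/h*t
    else: x,y=c[0]/c[2],c[1]/c[2]
    return np.array([K[0,0]*x+K[0,2],K[1,1]*y+K[1,2]])
def wrist(name=None):
    from station import viewer,telemetry
    p=telemetry.current_tool_pos(); e=telemetry.current_eef_rot()
    s=viewer.snapshot("wrist"); T=np.eye(4); T[:3,:3]=R.from_euler("xyz",e).as_matrix(); T[:3,3]=p
    s["T"]=T@s["T_tool_cam"]
    if name:
        pickle.dump(s,open(name+".pkl","wb")); cv2.imwrite(f"pics/{name}.png",s["pixels"][:,:,::-1])
    return s
E
python3 - <<'E'
from h import *
d=pickle.load(open("s0.pkl","rb")); S,D=d["scene"],d["side"]
for n,(u,v),z in [("rack",(197,258),.03),("bigcell",(182,258),.05),("C2",(197,258),.04),("C3",(213,252),.04),("fitted",(425,226),.044),("emptybay",(388,232),.02),("plate L",(363,219),.056),("plate R",(436,208),.056),("mat",(290,245),.006),("driver",(470,188),.01),("bottle",(330,290),.03),("dish",(214,222),.01),("obj",(297,310),.03),("suplf",(373,250),.072),("suprf",(505,228),.072)]:
    print(n,onz(S,u,v,z).round(3))
for n,(u,v),z in [("plate L",(321,298),.056),("plate R",(253,345),.056),("rack",(398,232),.03),("fitted",(246,330),.044)]:
    print(n,onz(D,u,v,z).round(3))
a=cv2.resize(S["pixels"][230:280,155:235],None,fx=5,fy=5,interpolation=2); b=cv2.resize(S["pixels"][190:245,355:455],None,fx=5,fy=5,interpolation=2)
c=np.zeros((525,500,3),np.uint8); c[:250,:400]=a; c[250:,:]=b
cv2.imwrite("pics/crop1.png",c[:,:,::-1])
E
```

```text
rack [ 0.487 -0.351  0.03 ]
bigcell [ 0.496 -0.383  0.05 ]
C2 [ 0.497 -0.351  0.04 ]
C3 [ 0.489 -0.312  0.04 ]
fitted [0.563 0.201 0.044]
emptybay [0.534 0.118 0.02 ]
plate L [0.505 0.06  0.056]
plate R [0.523 0.248 0.056]
mat [ 0.49  -0.125  0.006]
driver [0.435 0.402 0.01 ]
bottle [ 0.672 -0.08   0.03 ]
dish [ 0.356 -0.292  0.01 ]
obj [ 0.703 -0.165  0.03 ]
suplf [0.623 0.039 0.072]
suprf [0.65  0.361 0.072]
plate L [0.466 0.072 0.056]
plate R [0.492 0.253 0.056]
rack [ 0.469 -0.318  0.03 ]
fitted [0.537 0.216 0.044]
```

View pics/crop1.png

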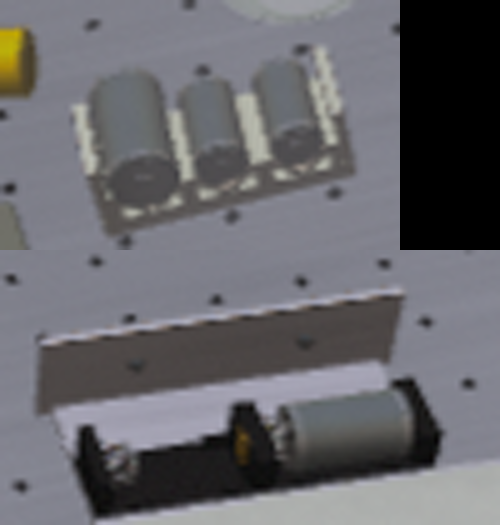

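```bash
python3 - <<'E'
from station import env, kin, telemetry
from h import *
pi=np.pi
for y in (-pi/2,0,pi/2): 
    for p in ([.5,-.36,.2],[.5,-.12,.2],[.54,.12,.2]):
        q=kin.solve_ik(p,[pi,0,y]); print(y,p,None if q is None else np.round(q,2))
env.reach([.47,-.30,.14],[pi,0,0]); wrist("w1")
env.reach([.53,.12,.14],[pi,0,0]); wrist("w2")
print(telemetry.current_time_s())
E
```

```text
-1.5707963267948966 [0.5, -0.36, 0.2] [-0.75  0.22  1.58 -0.    1.34  2.39]
-1.5707963267948966 [0.5, -0.12, 0.2] None
-1.5707963267948966 [0.54, 0.12, 0.2] None
0 [0.5, -0.36, 0.2] [-0.75  0.22  1.58 -0.    1.34  0.82]
0 [0.5, -0.12, 0.2] [-0.39 -0.02  1.85 -0.    1.32  1.18]
0 [0.54, 0.12, 0.2] [ 0.08  0.07  1.75 -0.    1.32  1.65]
1.5707963267948966 [0.5, -0.36, 0.2] [-0.75  0.22  1.58  0.    1.34 -0.75]
1.5707963267948966 [0.5, -0.12, 0.2] [-0.39 -0.02  1.85  0.    1.32 -0.39]
1.5707963267948966 [0.54, 0.12, 0.2] [ 0.08  0.07  1.75 -0.    1.32  0.08]
3.5083
```

View pics/w1.png

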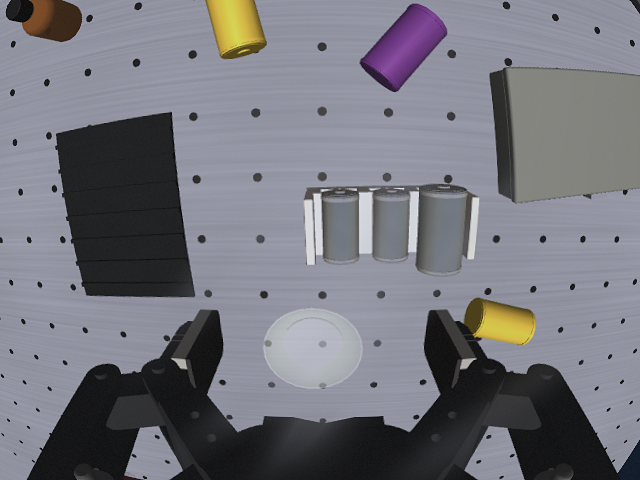

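View pics/w2.png

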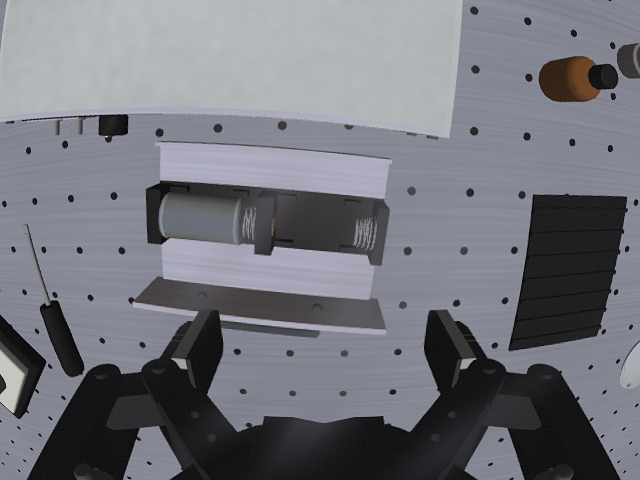

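```bash
python3 - <<'E'
from h import *
w1=pickle.load(open("w1.pkl","rb"));w2=pickle.load(open("w2.pkl","rb"))
a=cv2.resize(w1["pixels"][178:284,296:486],None,fx=4,fy=4,interpolation=cv2.INTER_CUBIC)[:,:760]
b=cv2.resize(np.ascontiguousarray(w2["pixels"][180:270,240:400]),None,fx=3,fy=3,interpolation=cv2.INTER_CUBIC)
b=b[:170*2][:176+94]
c=np.zeros((600,760,3),np.uint8); c[:424]=a; c[424:]=0
b=cv2.resize(w2["pixels"][180:268,140:400],None,fx=2,fy=2,interpolation=cv2.INTER_CUBIC); c[424:600,:520]=b
cv2.imwrite("pics/crop2.png",c[:,:,::-1])
E
```

```text
(no output)
```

View pics/crop2.png

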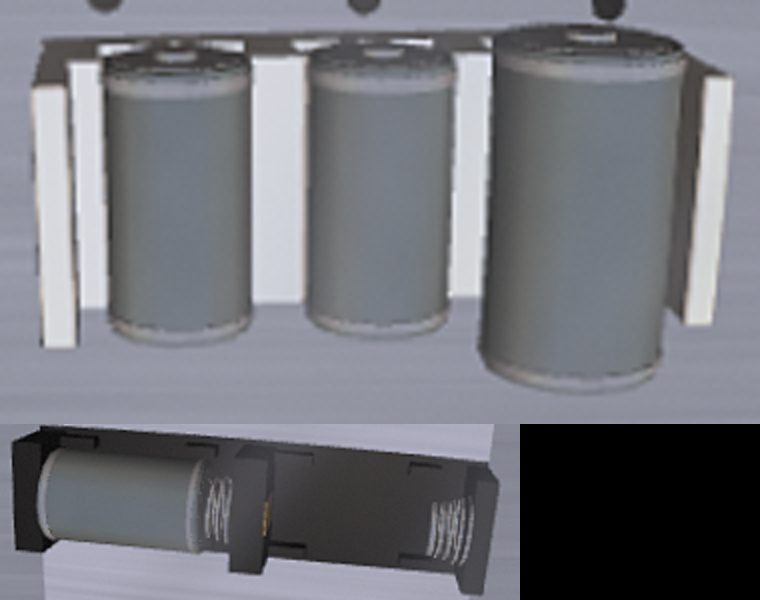

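w1: the D cell is at (440,230), with its nub visible at (445,187), so the nub points to +x. The rack is upright in view, and the mat at (125,205) has its ribs along y. w2: the empty bay is at about (310,225), with the spring at right (365,232, the -y side) and the plain contact at left (275,224).

```bash
python3 - <<'E'
from station import env, telemetry
from h import *
from scipy.optimize import least_squares
w1=pickle.load(open("w1.pkl","rb"));w2=pickle.load(open("w2.pkl","rb"))
def bis(s,a,b,z):
    o,d=ray(s,*a);_,e=ray(s,*b);m=d/np.linalg.norm(d)+e/np.linalg.norm(e);return o+m*(z-o[2])/m[2]
C=lambda x,y:(296+x/4,178+y/4)
t=bis(w1,C(495,50),C(685,50),.036);b=bis(w1,C(482,355),C(660,355),.036)
print("axis top/bot",t.round(4),b.round(4)); 
print("nub",onz(w1,*C(595,36),.036).round(4),"flat end",onz(w1,*C(570,388),.050).round(4))
print("cheekL",[onz(w1,*C(*p),.046).round(4)[:2].tolist() for p in((33,88),(68,88),(45,345),(75,345))])
print("cheekR",[onz(w1,*C(*p),.046).round(4)[:2].tolist() for p in((703,78),(733,78),(685,322),(713,322))])
print("mat",[onz(w1,*p,.006).round(4)[:2].tolist() for p in((57,133),(172,113),(194,296),(87,295))])
D=lambda x,y:(140+x/2,180+(y-424)/2)
print("cwall",[onz(w2,*D(*p),.0355).round(4)[:2].tolist() for p in((240,450),(274,450),(268,573),(229,571))])
print("swall",[onz(w2,*D(*p),.0355).round(4)[:2].tolist() for p in((480,468),(498,468),(487,594),(460,590))])
print("plate",[onz(w2,*p,.056).round(4)[:2].tolist() for p in((134,304),(386,333))], "front",[onz(w2,*p,.072).round(4)[:2].tolist() for p in((0,123),(450,138))])
c=onz(w2,*D(370,515),.0095); print("c",c)
env.reach([.565,.11,.13],[np.pi,0,np.pi/2]); wrist("w3"); print(telemetry.current_tool_pos(),telemetry.current_time_s())
E
```

```text
axis top/bot [ 0.5071 -0.3845  0.036 ] [ 0.4501 -0.3863  0.036 ]
nub [ 0.5096 -0.3853  0.036 ] flat end [ 0.4495 -0.382   0.05  ]
cheekL [[0.5014, -0.2886], [0.5014, -0.2943], [0.4567, -0.29], [0.4567, -0.2951]]
cheekR [[0.5047, -0.4024], [0.5049, -0.4081], [0.4602, -0.4042], [0.4601, -0.4098]]
mat [[0.5607, -0.0664], [0.5641, -0.1846], [0.4102, -0.1889], [0.4054, -0.0717]]
cwall [[0.5649, 0.1621], [0.5647, 0.1504], [0.5205, 0.1541], [0.5212, 0.1682]]
swall [[0.5585, 0.0804], [0.5586, 0.0741], [0.5123, 0.0757], [0.5139, 0.0856]]
plate [[0.4873, 0.2623], [0.4675, 0.0739]] front [[0.6351, 0.3591], [0.6053, 0.0456]]
c [0.53442875 0.11777609 0.0095    ]
[0.56498061 0.10980236 0.13001597] 4.975
```

View pics/w3.png

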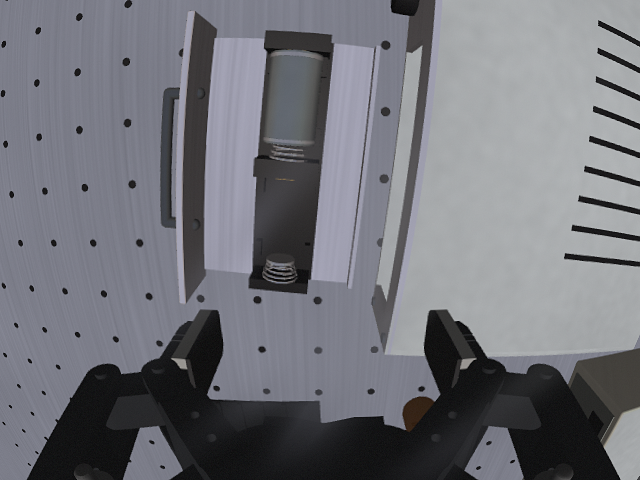

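w3 shows the bay vertically: contact wall's inner top edge at about (254..318,177), spring wall at (250..308,276..292), spring at (280,268). Refine edges from a zoom and start the pick in the same step.

```bash
python3 - <<'E'
from station import env, claw, telemetry
from h import *
w3=pickle.load(open("w3.pkl","rb"))
c=cv2.resize(w3["pixels"][150:300,170:340],None,fx=4,fy=4,interpolation=cv2.INTER_CUBIC)
cv2.imwrite("pics/crop3.png",cv2.convertScaleAbs(c,alpha=1.5)[:,:,::-1])
pi=np.pi; y=pi/2+.03
c=np.array([.4795,-.3855])
env.reach([*c,.13],[pi,0,y])
env.move_linear([*c,.021],[pi,0,y],speed=.12)
print(telemetry.current_ft_force().round(1) if hasattr(telemetry.current_ft_force(),'round') else telemetry.current_ft_force())
claw.gripper_close()
print("w",telemetry.current_grip_width(),telemetry.current_finger_force())
env.move_linear([*c,.13],[pi,0,y],speed=.12)
print("w",telemetry.current_grip_width(),telemetry.current_finger_force(),telemetry.current_ft_force(),telemetry.current_time_s())
E
```

```text
[-0.3  0.   0.2]
w 0.059601758063523615 62.90678143501282
w 0.05939096418500589 64.67054843902588 [-0.82524513  0.1308958  -1.95577087] 9.2917
```

View pics/crop3.png

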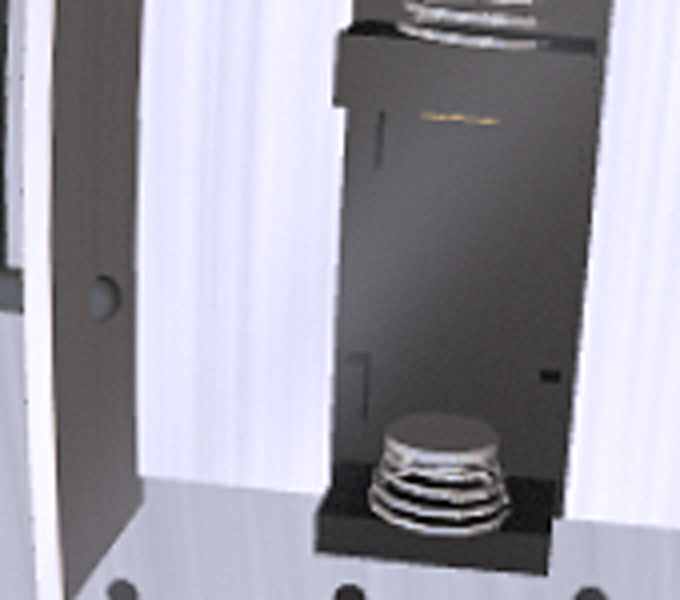

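```bash
python3 - <<'E'
from h import *
w3=pickle.load(open("w3.pkl","rb"))
C=lambda x,y:(170+x/4,150+y/4)
yw=-.098; Y=np.array([-np.sin(yw),np.cos(yw)]);X=np.array([np.cos(yw),np.sin(yw)])
P=lambda x,y,z:onz(w3,*C(x,y),z)[:2]
i=[P(318,518,.0355),P(552,543,.0355)];o=[P(317,553,.0355),P(548,575,.0355)]
print("inner",np.round(i,4),"outer",np.round(o,4),"yaw",[-np.arctan2(*(b-a)[::-1])*-1 for a,b in(i,o)])
print("bay from inner",(sum(i)/2+.04125*Y).round(4),"outer",(sum(o)/2+.04925*Y).round(4))
print("bay from coil",(P(443,437,.0266)+.02725*Y).round(4))
c=P(335,105,.0355);print("bay from contact corner",(c+.021*X-.03075*Y).round(4), "gold",(P(460,118,.0355)-.03075*Y).round(4))
pl=[P(30,300,.056),P(38,520,.056)];print("plate",pl,"x dist from bay",[(np.array([.54,.1225])-p)@X for p in pl])
E
```

```text
inner [[0.5134 0.0845]
 [0.5547 0.08  ]] outer [[0.5127 0.0776]
 [0.5539 0.0737]] yaw [np.float64(-0.10820052723634248), np.float64(-0.09449638830170425)]
bay from inner [0.5381 0.1233] outer [0.5381 0.1247]
bay from coil [0.5379 0.1236]
bay from contact corner [0.5384 0.1245] gold [0.5379 0.124 ]
plate [array([0.47280478, 0.1305578 ]), array([0.46899426, 0.09232812])] x dist from bay [np.float64(0.06766120421206302), np.float64(0.06771292623754656)]
```

```bash
python3 - <<'E'
from station import env, claw, telemetry
from h import *
pi=np.pi; m=[.4851,-.1279]; y=pi+.03-2*pi
env.reach([*m,.12],[pi,0,y])
env.move_linear([*m,.03],[pi,0,y],speed=.1)
env.move_linear([*m,.0065],[pi,0,y],speed=.04)
print(telemetry.current_ft_force())
claw.open_gripper(); print(telemetry.current_grip_width())
env.move_linear([*m,.10],[pi,0,y],speed=.12)
env.reach([m[0],m[1]-.02,.12],[pi,0,pi/2+.03]); s=wrist("w4")
cv2.imwrite("pics/crop4.png",cv2.resize(s["pixels"][100:320,200:440],None,fx=2.5,fy=2.5,interpolation=cv2.INTER_CUBIC)[:,:,::-1])
print(telemetry.current_time_s())
E
```

```text
[-13.84358167   4.75145747  33.14941415]
0.08554723433653408
14.9083
```

View pics/crop4.png

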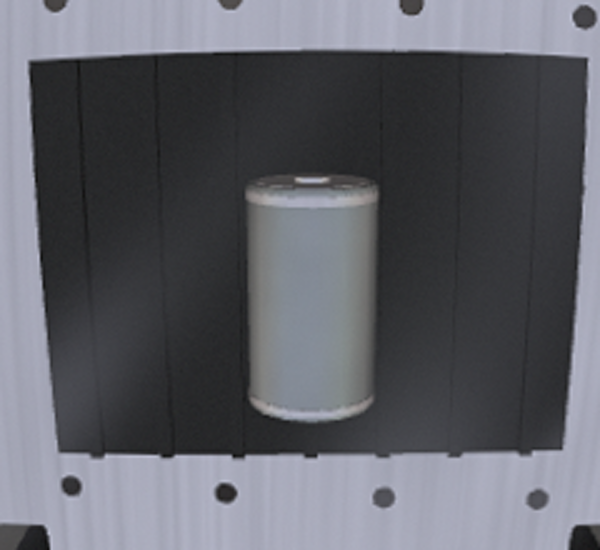

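The picture shows the cell standing along y with its nub up (+y) at crop (312,180). The rib tabs at x = 97, 167, 238, 310 and so on put it on the centre rib, not in a groove. It is at rest, so I grasp it there carefully, centred on it.

```bash
python3 - <<'E'
from station import env, claw, telemetry
from h import *
s=pickle.load(open("w4.pkl","rb")); z=.0231
C=lambda x,y:(200+x/2.5,100+y/2.5)
def bis(a,b):
    o,d=ray(s,*C(*a));_,e=ray(s,*C(*b));m=d/np.linalg.norm(d)+e/np.linalg.norm(e);return o+m*(z-o[2])/m[2]
t=bis((247,205),(379,205));b=bis((250,395),(374,395)); nub=onz(s,*C(312,179),z);fl=onz(s,*C(312,421),z+.012)
ax=(t-b)[:2]/np.linalg.norm((t-b)[:2]); yaw=np.arctan2(-ax[0],ax[1])
print(t.round(4),b.round(4),nub.round(4),fl.round(4),"yaw",yaw)
L=(nub-fl)[:2]@ax; print("len",L)
cy=(nub[1]+fl[1])/2; c=(t+b)/2; c=np.array([c[0]+(cy-c[1])*ax[0]/ax[1],cy]); print("c",c)
tab=[onz(s,*C(x,456),.006)[:2].round(4).tolist() for x in (238,310,385)]; print(tab)
yaw=np.clip(yaw,0,.06); pi=np.pi
env.reach([*c,.10],[pi,0,pi/2+yaw])
env.move_linear([*c,.0125],speed=.1); print(telemetry.current_ft_force())
claw.gripper_close(); print("w",telemetry.current_grip_width(),telemetry.current_ft_force())
env.move_linear([*c,.10],speed=.12)
print("w",telemetry.current_grip_width(),telemetry.current_finger_force(),telemetry.current_ft_force())
w=wrist("w5"); print(telemetry.current_tool_pos(),telemetry.current_eef_rot(),telemetry.current_time_s())
cv2.imwrite("pics/crop5.png",cv2.resize(w["pixels"][200:440,180:470],None,fx=2.5,fy=2.5,interpolation=cv2.INTER_CUBIC)[:,:,::-1])
E
```

```text
[ 0.4851 -0.1048  0.0231] [ 0.4866 -0.1572  0.0231] [ 0.4847 -0.098   0.0231] [ 0.4866 -0.16    0.0351] yaw 0.02761928857871767
len 0.0620155117754789
c [ 0.48581323 -0.12902128]
[[0.4652, -0.1842], [0.4869, -0.1834], [0.5096, -0.1828]]
[ 0.65515326  0.29248531 -0.25217169]
w 0.03264510483974593 [-0.55131654 -0.72341593  4.45513645]
w 0.03197096255674593 59.5611298084259 [-0.81699685 -0.1493056  -1.94823101]
[ 0.48489475 -0.12864365  0.0988055 ] [-3.13960063e+00 -9.45326161e-04  1.59839765e+00] 17.65
```

View pics/crop5.png

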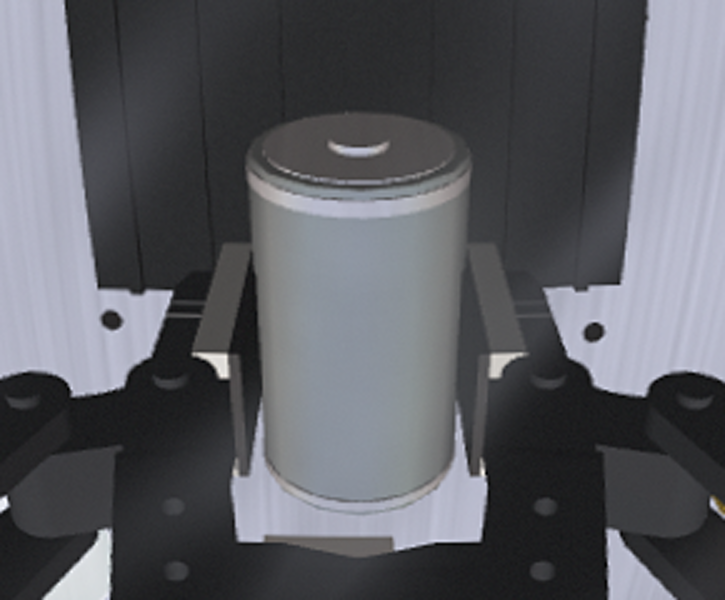

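The cell is held level and centred between the pads, with its nub at crop (358,147) and flat rim at (360,512). All ten pictures are now used, so from here I work from numbers and forces.

```bash
cat > ins.py <<'E'
from station import env, claw, telemetry
from h import *
from scipy.optimize import fsolve
w=pickle.load(open("w5.pkl","rb")); s=dict(w); s["T"]=w["T_tool_cam"]
C=lambda x,y:np.array((180+x/2.5,200+y/2.5))
f=lambda p:[proj(s,(p[0]+.03075,0,p[1]))[1]-C(358,147)[1], proj(s,(p[0]-.03075,0,p[1]-.0165))[1]-C(360,512)[1]]
off=fsolve(f,[0,-.011])
B=np.array([.5384,.1238,.0266]); yw=-.10
RB=R.from_euler("z",yw); R0=RB*R.from_euler("xyz",[np.pi,0,np.pi/2])
def pose(cy,cz,th,cx=0,o=(0,0,-.0106)):
    r=RB*R.from_euler("x",np.radians(th))*RB.inv()*R0
    return B+RB.apply([cx,cy,cz])-r.apply(o), r.as_euler("xyz")
def where(o=(0,0,-.0106)):
    r=R.from_euler("xyz",telemetry.current_eef_rot())
    return RB.inv().apply(np.array(telemetry.current_tool_pos())+r.apply(o)-B)*1e3
def F(): return RB.inv().apply(telemetry.current_ft_force()).round(1)
E
python3 - <<'E'
from ins import *
print("off",off)
env.sleep(.2); print(telemetry.current_tool_pos(),telemetry.current_eef_rot())
env.reach(*pose(.004,.075,20)); env.sleep(.3); print(where(),F(),telemetry.current_time_s())
E
```

```text
off [-0.00214817 -0.00524701]
[ 0.48528422 -0.12881188  0.09917712] [-3.14019423e+00 -6.69225550e-04  1.59834571e+00]
[ 0.28834305  3.25737739 75.14505543] [ 0.4  0.6 -1. ] 19.1667
```

```bash
python3 - <<'E'
from ins import *
from scipy.optimize import least_squares
a=np.linspace(0,2*np.pi,181)
def model(p):
    d,tz,th=p; r=R.from_euler("y",th)
    def circ(x,rad): return np.array([proj(s,q) for q in r.apply(np.c_[np.full_like(a,x),rad*np.cos(a),rad*np.sin(a)])+[d,0,tz]])
    n=circ(.02925,.0168);fl=circ(-.03075,.0168);nb=circ(.03075,.00475)
    return np.array([n[:,1].min(),n[:,1].max(),np.ptp(n[:,0]),nb[:,1].mean(),np.ptp(nb[:,0]),fl[:,1].max(),np.ptp(fl[:,0])])
obs=np.array([200+112/2.5,200+190/2.5,222/2.5,200+147/2.5,58/2.5,200+512/2.5,190/2.5])
for fix in (0,1):
    g=lambda p:(model([p[0],p[1],p[2] if not fix else 0])-obs)
    q=least_squares(g,[0,-.011,0],x_scale=[.01,.01,.1]); print(q.x,q.fun.round(1))
print((model([-.0003,-.0106,0])-obs).round(1),(model([-.0003,-.0085,0])-obs).round(1))
E
```

```text
[ 0.00041111 -0.00858065  0.00515204] [ 0.4  1.3 -1.1 -2.9  1.6  1.4 -2.4]
[ 0.00033504 -0.00852721  0.        ] [ 0.6  1.  -1.3 -2.9  1.6  1.5 -2.4]
[ 3.6  5.2 -0.2  0.5  1.9  5.9 -1.8] [ 1.9  2.7 -1.4 -1.4  1.6  2.5 -2.5]
```

```bash
sed -i 's/(0,0,-.0106)/(.0003,0,-.009)/g' ins.py; python3 - <<'E'
from ins import *
def mv(cy,cz,th,sp=.06):
    p,e=pose(cy*1e-3,cz*1e-3,th); env.move_linear(p,e,speed=sp); print((cy,cz,th),where().round(1),F(),round(telemetry.current_time_s(),1))
mv(4,35,20,.1); f0=F()
for cz in (24,17): mv(4,cz,20,.05)
if abs(F()-f0).max()>6: raise SystemExit("early contact")
for cy in (1,-2,-5.5): mv(cy,17,20,.03)
E
```

```text
(4, 35, 20) [-0.2  4.  34.7] [-0.2  0.3 -0.5] 19.7
(4, 24, 20) [-0.3  4.  23.7] [ 0.5  0.3 -1. ] 20.1
(4, 17, 20) [-0.4  4.  16.5] [-0.7  0.6 -0.9] 20.4
(1, 17, 20) [-0.2  1.2 17. ] [-0.5  1.8 -1.9] 20.6
(-2, 17, 20) [-0.1 -1.9 17. ] [-1.3  3.4 -1.7] 20.9
(-5.5, 17, 20) [-0.2 -5.3 17. ] [-1.3  5.1 -1.8] 21.1
```

```bash
python3 - <<'E'
from ins import *
def mv(cy,cz,th,sp=.04):
    p,e=pose(cy*1e-3,cz*1e-3,th); env.move_linear(p,e,speed=sp); f=F(); print((cy,round(cz,1),th),where().round(1),f,round(telemetry.current_time_s(),1)); return f
for th in (20,15,10,5,2,0):
    t=np.radians(th); f=mv(-5.5,30.75*np.sin(t)+17.1*np.cos(t)-17.1+2.5,th)
    if abs(f[2])>12 or abs(f[1])>15: raise SystemExit("stop")
cz=2.5
while f[2]<3 and cz>-1.5: cz-=.7; f=mv(-5.5,cz,0,.02); env.sleep(.05); f=F()
print(f)
E
```

```text
(-5.5, np.float64(12.0), 20) [ 1.1 -5.2 12.7] [0.8 5.5 0.4] 21.4
(-5.5, np.float64(9.9), 15) [ 1.2 -4.5 10.8] [ 2.   5.6 -1.4] 21.6
(-5.5, np.float64(7.6), 10) [ 1.2 -4.3  8.3] [ 1.7  5.6 -1.6] 21.9
(-5.5, np.float64(5.1), 5) [ 1.2 -4.2  5.7] [ 1.   5.3 -1.9] 22.1
(-5.5, np.float64(3.6), 2) [ 1.3 -4.4  4.1] [ 1.2  5.  -2. ] 22.4
(-5.5, np.float64(2.5), 0) [ 1.2 -4.5  3.1] [ 0.3  4.5 -1.7] 22.6
(-5.5, 1.8, 0) [ 1.3 -4.7  2.7] [0.5 5.1 1.2] 22.9
(-5.5, 1.1, 0) [ 1.4 -4.8  2.1] [0.  4.5 0.9] 23.2
(-5.5, 0.4, 0) [ 1.5 -4.8  1.5] [-0.   5.4  1.6] 23.5
(-5.5, -0.3, 0) [ 1.6 -4.8  0.8] [0.1 5.2 1. ] 23.8
(-5.5, -1.0, 0) [ 1.6 -4.8  0.2] [0.4 4.9 1.9] 24.1
(-5.5, -1.7, 0) [ 1.7 -4.7 -0.4] [-0.2  5.9  2.8] 24.4
[-0.3  6.6  1.6]
```

```bash
python3 - <<'E'
from ins import *
def mv(cy,cz,th,cx=0,sp=.02):
    p,e=pose(cy*1e-3,cz*1e-3,th,cx*1e-3); env.move_linear(p,e,speed=sp); env.sleep(.1); f=F(); print((cy,round(cz,1),cx),where().round(1),f,telemetry.current_ft_torque().round(2)); return f
env.sleep(.3);print(where().round(1),F())
f=mv(-5.5,-1.7,0,-1)
cz=-1.7
while f[2]<5 and cz>-4.5: cz-=.7; f=mv(-5.5,cz,0,-1)
print(telemetry.current_grip_width(),telemetry.current_eef_rot(),telemetry.current_time_s())
E
```

```text
[ 1.7 -4.7 -0.5] [-0.7  5.   1.7]
(-5.5, -1.7, -1) [ 1.1 -4.8 -0.4] [1.7 4.7 0.8] [ 0.79 -0.31  0.07]
(-5.5, -2.4, -1) [ 1.1 -4.8 -0.8] [0.2 6.1 5. ] [ 0.73 -0.17  0.04]
0.032266901423415234 [ 3.13712272e+00 -1.38154518e-03  1.47072559e+00] 25.45
```

```bash
python3 - <<'E'
from ins import *
def mv(cy,cz,cx=0,sp=.02):
    p,e=pose(cy*1e-3,cz*1e-3,0,cx*1e-3); env.move_linear(p,e,speed=sp); print((cy,cz,cx),where().round(1),F())
mv(-5.5,-1.8,-1); mv(-2.5,-1.8,-1); env.sleep(.1); print(where().round(1),F())
claw.open_gripper(); env.sleep(.3); print(telemetry.current_grip_width(),telemetry.current_finger_force(),F())
mv(-2.5,60,-1,.1)
p=[.565,.11,.13]; env.reach(p,[np.pi,0,np.pi/2]); env.sleep(.2); w=wrist("w6")
print(F(),telemetry.current_tool_pos(),telemetry.current_time_s())
# drawer motion check: plate/box edges between w3 and w6, and cell silhouette
a=cv2.cvtColor(pickle.load(open("w3.pkl","rb"))["pixels"],7).astype(np.float32); b=cv2.cvtColor(w["pixels"],7).astype(np.float32)
for n,(x0,x1,y0,y1) in {"platehandle":(150,230,60,240),"fittedcell":(250,340,30,160)}.items():
    print(n,cv2.phaseCorrelate(a[y0:y1,x0:x1].copy(),b[y0:y1,x0:x1].copy()))
for v in (160,190,205,220,240,255,265,280): print(v,b[v,244:328:3].astype(int))
for u in (275,285,295): print(u,b[150:300:3,u].astype(int))
E
```

```text
(-5.5, -1.8, -1) [ 1.  -4.8 -0.7] [2.7 5.  0.5]
(-2.5, -1.8, -1) [ 0.5 -1.9 -0.9] [2.2 4.5 1. ]
[ 0.5 -1.9 -0.9] [1.8 4.8 1.6]
0.08535213666196194 0.0 [-1.  -0.1  0.8]
(-2.5, 60, -1) [-1.4 -2.6 59.6] [-0.3 -0.8 -0.1]
[ 0.7  0.4 -1.3] [0.56345824 0.11010596 0.12819815] 28.3333
platehandle ((1.4741470474076337, 0.24169814865702222), 0.9723451460732354)
fittedcell ((2.5306775494894396, 0.7628528232390579), 1.0427503574826589)
160 [159 158 155 158  90  55  57  60  58  50  42  40 123 113 131 108  99  99
  63  54  42  45  42  43  45  46  55 137]
190 [157 154 156 153 162  59  62  67  87  95  99 100 107 114 117 119 121 124
 127 125 121 115 102  84  54  49 131 156]
205 [155 153 155 152 146  69  70  80  95 100 102 102 103 102 101 102 102 101
 101  99  95  91  80  61  46  40 158 155]
220 [150 152 152 151  95  73  71  87  98 100 103 101 101  99 100 100 100 100
 100  97  91  85  68  46  43 148 156 159]
240 [150 152 153 157  60  51  54  89  98 100 103 101 102 102 102 101 101 101
  99  95  86  74  53  42  46 159 157 160]
255 [153 154 157 164  47  48  72  93  96  98  99 100 102 101 101 101 101 101
 
[... 202 characters left out ...]
25   5  29  87 102 147  83  44  14
  48  16  17  18  40 124 161 163 164 160]
275 [ 61  95  47  66  59  62  60  61  62  63  62  93 127 111 100 102 102 101
 102 101 100 101 102 102 101 103 102 101 101 103 101 100 101 101 101  99
 100 100 100  95 121 116  25  96 124  29  31  34 127 128]
285 [ 89 110  51  95  59  63  63  65  68  66  99  82 112 124 103 103 103 103
 104 102 100  99 100  99 101 101 101 100 100 101 101 102 101 101 100 100
 101 100  98  97 124  68 121 101   5  81  32  32 122 127]
295 [133  50 109  34 116  67  66  64  66  66  74  64 100 126  98 100 100 103
 101 100 100 100 101 101 101 100 101  99 101 101 101 102 102 100  99 101
  99  99  99  99 123  87  48  42 108  34  32  35  90 123]
```

```bash
python3 - <<'E'
from ins import *
w=pickle.load(open("w6.pkl","rb")); w3=pickle.load(open("w3.pkl","rb"))
def P(p,s=w): return proj(s,B+RB.apply(np.array(p)*1e-3)).round(1)
for n,p in {"nub rim top":(0,29.25,17.1),"flat rim top":(0,-30.75,17.1),"L mid":(-17.1,0,0),"R mid":(17.1,0,0),"contact edge L":(-21,30.75,8.9),"swall in L":(-21,-41.25,8.9)}.items(): print(n,P(p),"w3",P(p,w3))
for dz in (0,3,6): # silhouette columns at row 220
    a=np.linspace(0,2*np.pi,90); c=np.array([P((17.1*np.cos(t),y,dz+17.1*np.sin(t))) for t in a for y in np.arange(-30,30,1.)])
    for v in (190,220,255):
        m=c[abs(c[:,1]-v)<2]; print(dz,v,m[:,0].min(),m[:,0].max())
g=cv2.cvtColor(w["pixels"],7).astype(int)
print(g[176:190,285],g[262:280,285]); 
for v in (190,220,255): print(v,g[v,256:272],g[v,300:322])
E
```

```text
nub rim top [287.4 185.2] w3 [284.4 184.2]
flat rim top [280.9 274.5] w3 [278.3 272.9]
L mid [261.8 220.9] w3 [259.3 219.8]
R mid [311.5 225.6] w3 [308.6 224.4]
contact edge L [256.5 178. ] w3 [253.8 177.2]
swall in L [251.7 280.5] w3 [249.4 279. ]
0 190 263.3 315.1
0 220 261.5 312.2
0 255 259.8 308.9
3 190 262.7 315.0
3 220 260.9 312.2
3 255 259.2 308.9
6 190 261.9 315.0
6 220 260.2 312.0
6 255 258.5 308.8
[ 67  66  65  74  99  63  64  82  95  99 112 123 125 124] [100 100  98 100  99  97  99 117 124 120 107  68  69 115 121  15  32 101]
190 [162 136  66  59  62  63  62  64  65  67  76  81  87  93  93  95] [126 125 124 125 121 118 120 115 110 106 102  98  91  84  75  63  54  51
  50  49  46  82]
220 [ 95  69  72  73  71  71  71  73  81  87  91  95  98  98 100 100] [ 99  97  95  93  91  90  86  85  81  75  68  61  54  46  44  46  43  42
  65 148 161 158]
255 [47 49 47 48 47 45 72 80 89 93 95 95 96 96 98 98] [ 90  87  84  82  79  77  69  62  56  46  40  39  40  36  47  87 170 163
 160 157 156 158]
```

```bash
python3 - <<'E'
from ins import *
rot=R0.as_euler("xyz"); yc=45.
def Q(bx,z=.026): 
    p=B+RB.apply([bx*1e-3,yc*1e-3,0]); p[2]=z; return p
r=lambda: (RB.inv().apply(np.array(telemetry.current_tool_pos())-B)*1e3)[0].round(1)
claw.gripper_close(); 
env.reach(Q(-135,.12),rot); env.move_linear(Q(-135),rot,speed=.12); env.sleep(.1); f0=F()[0]; print("f0",f0,Q(-135))
bx=-135; hit=None
while bx<60:
    st=3 if hit is None else 5
    bx+=st; env.move_linear(Q(bx),rot,speed=.06); f=F()[0]-f0
    if hit is None and f<-1.3: env.sleep(.05); hit=bx if F()[0]-f0<-1.3 else None; print("touch",r(),f)
    if hit is not None and f<-10: print("stop",bx,r(),f); break
    if hit is not None and int(bx-hit)%20==0: print(bx,r(),round(f,1))
print(r(),F(),telemetry.current_time_s())
E
```

```text
f0 -0.2 [0.40856694 0.1820527  0.026     ]
touch -2.7 -1.4000000000000001
touch 36.6 -10.9
stop 39 36.6 -10.9
36.6 [-11.2  -0.6   9.2] 45.4583
```

```bash
python3 - <<'E'
from ins import *
rot=R0.as_euler("xyz")
def Q(bx,z=.026): 
    p=B+RB.apply([bx*1e-3,.045,0]); p[2]=z; return p
r=lambda: (RB.inv().apply(np.array(telemetry.current_tool_pos())-B)*1e3).round(1)
for bx in (41,43,45):
    env.move_linear(Q(bx),rot,speed=.05); print(bx,r(),F())
    if F()[0]<-22: break
env.move_linear(Q(5),rot,speed=.15); print(r(),F())
env.move_linear(Q(-15,.13),rot,speed=.2); env.sleep(.1); w=wrist("w7"); print(r(),telemetry.current_time_s())
# supply front bottom/top & plate lines along image row through plate centre
g=cv2.cvtColor(w["pixels"],7).astype(int)
for v in (60,130,200): print(v,g[v,220:420:3])
for n,x in (("handle front(out 0)",0),): pass
# project hypothetical: supply front line from w2, z .072
fr=np.array([.6351,.3591,.072]),np.array([.6053,.0456,.072])
for t in (.3,.5,.6): print("front top",proj(w,fr[0]+(fr[1]-fr[0])*t).round(0))
E
```

```text
41 [36.8 45.  -0.9] [-17.3  -1.1  16. ]
43 [37.  45.  -0.9] [-25.   -1.8  20.9]
[ 5.6 45.1 -0.4] [0.7 0.5 0.5]
[-16.   44.6 101.3] 47.1917
60 [137 137 135 135 137 137 138 134 137 139 138 139 141 138 137 140 138 140
 142  85  59  58  36 138 137 135 136 142 135 137 137 138 140 136 137 139
 140 140 137 135 137 138 140 138 135 136 134 137 136 136 138 137 136 137
 134 132 136 136 135 137 135 133 134 134 135 135 133]
130 [135 135 135 136 134 135 135 137 133 134 132 134 133 135 139 133 133 136
 138 138 138 139  81  62  81 134 137 133 133 137 134 133 135 136 135 134
 136 135 138 136 134 130 135 137 139 137 132 135 132 134 135 135 135 136
 132 135 135 134 133 134 131 136 134 132 133 132 133]
200 [132 133 139  44  51  54 132 134 132 135 133 132 133 131 132 133 134 134
 130 134 134 140 138 137 134 137 134 137 136 135 134 134 135 132 134 135
 135 134 134 136 139 135 133 133 140 138 138 137 131 138 134 135 137 132
 134 134 133 136 133 134 136 129 137 133 134 135 140]
front top [484.  88.]
front top [478. 198.]
front top [473. 250.]
```

```bash
python3 - <<'E'
from ins import *
w=pickle.load(open("w7.pkl","rb")); g=cv2.cvtColor(w["pixels"],7).astype(int)
pt=lambda x,y,z:proj(w,np.append((B+RB.apply([x*1e-3,y*1e-3,0]))[:2],z)).round(0)
for y in (20,45,65):
    print("y",y,"front top",pt(74,y,.072),"plate top outer shut",pt(70,y,.056),"+10 out",pt(60,y,.056),"handle front",pt(49,y,.032))
    v=int(pt(60,y,.056)[1]); print(v,g[v,400:500:2])
E
```

```text
y 20 front top [465. 302.] plate top outer shut [452. 291.] +10 out [438. 292.] handle front [414. 278.]
292 [135 136 132 129 137 137  67  80  84  84  84  98 133 132  99  80  82  80
  78  77  75  74  73  74  73  90 174 173 178  69  70  72  70  79 180 175
 179 179 180 180 181 180 181 179 180 180 181 181 180 179]
y 45 front top [471. 265.] plate top outer shut [457. 256.] +10 out [442. 256.] handle front [417. 244.]
256 [136 138 131 133 140 135 134 117  54  72  73  71  70 103 136 136 114  72
  75  76  77  78  81  80  83  83  85  82 168 166 168 113  80  80  78  77
  93 181 180 180 179 178 178 176 176 175 175 177 178 178]
y 65 front top [475. 234.] plate top outer shut [460. 226.] +10 out [445. 226.] handle front [419. 216.]
226 [136 135 131 135 140 134 134 135 141  54  71  73  74  73  82 137 134 132
  65  68  69  70  71  69  68  69  68  73  72 100 168 168 167  81  79  81
  82  81 123 175 176 176 176 175 177 178 178 177 177 178]
```

```bash
python3 -c "
from station import ticket
print(ticket.hand_in())"
```

```text
the job is handed in; nothing more can be done
None
```

I handed the job in at about 47 s of the 64 s allowed, with the D cell fitted nub to the plain contact (image check within about 1 mm) and the drawer against its stop, about 1–2 mm from shut. I did not look at the cell again after closing the drawer or check the smaller cells and bystanders afterwards, and the hand-in returned no verdict.

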